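# Clear the lid and hold the cash box unlocked

## Task

Broken biscuit lies on the lid of the locked cash box: push all four pieces off the lid with the scraper block (not with the fingers) into the baking tray that stands against the box's side, so that none falls in among the money, and set the scraper down on the worktop. Then take the key with the square-cornered bow from the key block, work it fully home into the lock in the lid (the pins are gummed up, so wiggle it past them to and fro instead of forcing it), turn it a quarter turn clockwise up to its stop and finish while holding it there, still gripped and turned against its spring, so that someone can lift the lid. Leave the other two keys, the cutters, the coffee jar and the tin where they are.

Things in the scene. Friction and masses are not known exactly. Their poses are not given: they have to be found in the camera images.
- cashbox: grey steel cash box, fixed; body 160 (x) x 200 (y) mm, flat lid 168 (x) x 208 (y) mm, its top 85 mm above the worktop. Origin: on the worktop under the box's centre; +x points to its back (hinges). The lock is in the lid 48 mm in front of the centre, standing 1.5 mm proud; the biscuit lies on the part from 12 mm in front of to 70 mm behind the centre
- tray: flat dark steel baking tray, fixed, 210 (x) x 124 (y) mm with a rim 12 mm high and 2.5 mm thick, standing against the box's -y side, parallel to it. Origin: centre of its underside
- bit1: a piece of broken baked biscuit, about 26 x 20 mm and 11 mm thick, 10 g, lying flat on the lid; origin: middle of its underside
- bit2: a piece of broken baked biscuit, about 26 x 20 mm and 11 mm thick, 10 g, lying flat on the lid; origin: middle of its underside
- bit3: a piece of broken baked biscuit, about 26 x 20 mm and 11 mm thick, 10 g, lying flat on the lid; origin: middle of its underside
- bit4: a piece of broken baked biscuit, about 26 x 20 mm and 11 mm thick, 10 g, lying flat on the lid; origin: middle of its underside
- scraper: scraper block, beech with a steel plate let into each long face: 110 mm long (x), 22 mm thick (y), 64 mm high (z), 0.2 kg; stands upright on its 110 x 22 mm steel-edged foot. Origin: centre of the foot. Grip its thickness near the top
- keyblock: wooden key block, fixed, 160 (x) x 56 (y) x 46 (z) mm, origin at the centre of its underside, with three key slots 50 mm apart along x (at x = -50, 0, +50 mm), each holding one key; the slots run along x
- boxkey: the cash box key: black bow 28 wide (x) x 9 thick (y) x 30 mm high, square corners, from 8 to 38 mm above the origin; under it a steel collar 20 x 8 mm, 8.5 mm high, then the blade. Origin: centre of the collar's underside, z up towards the bow. Stands blade-down in one of the block's three slots, collar on the block's top: origin 46 mm above the worktop
- boxkey_tip (a point): tip of the cash box key's blade, 26 mm under the key's origin. The blade is 10 mm wide (x) x 3.5 mm thick (y), its last 5 mm a 45 degree V point; alike on both edges, it goes in either way round
- roundkey: another key, with a round bow 30 mm across, black moulded bow 9 mm thick; standing blade-down in one of the three slots of the key block; same steel blade and collar as the box key; not to be disturbed. Origin: centre of the collar's underside, z up
- barkey: another key, with a T-shaped bow 38 mm wide and 12 mm high, black moulded bow 9 mm thick; standing blade-down in one of the three slots of the key block; same steel blade and collar as the box key; not to be disturbed. Origin: centre of the collar's underside, z up
- keyway (a point): centre of the keyway's mouth on the round brass lock face (26 mm across, 86.5 mm above the worktop); x along the keyway (at rest the box's x), z up; turns with the lock. Keyway 11.6 (x) x 5.2 (y) mm, 34 mm deep, countersunk 2 mm wide and deep all round. Fully home, the key's collar rests on the face and the key's origin is at this point
- pin1: small sprung lock pin, gummed up, reaching into the keyway from its +x end; origin 8 mm below the lock face. The key's V point has to push it 2.2 mm aside, along x. Pushed straight down the key jams on it (20 to 50 N needed); worked about 1.4 mm to and fro along the keyway, lowering it about 1 mm each time, it passes at about 10 N
- pin2: the same, from the keyway's -x end, 15 mm below the lock face
- lock (a joint): turn of the lock, rad: 0 at rest, grows clockwise seen from above, stop at 1.5 (a quarter turn). A spring turns it back (0.04 N m at rest, 0.12 N m at the stop). With the play of the key in the keyway and in the grip the lock lags about 0.25 rad behind the fingers: turn them about 1.7 rad
- cutter1: star-shaped steel biscuit cutter, 72 mm across, 22 mm high; bystander; origin: centre of its underside
- cutter2: star-shaped steel biscuit cutter, 60 mm across, 22 mm high; bystander; origin: centre of its underside
- coffee: brown coffee jar with a black lid, 84 mm across, 150 mm high; bystander; origin: centre of its underside
- tin: tin with a green label, 76 mm across, 85 mm high; bystander; origin: centre of its underside

How it is judged:
By the outcome, as a careful person would: the job done as asked, in the order asked, and still so for the second after the job is handed in, while the arm keeps its last pose, push and grip.
It also fails if it takes over 72 s, if anything falls off the work surface, if the arm or the gripper's body presses on something with over 40 N, if the wrist force passes 120 N, or if a joint passes its speed limit or range.

## Robot

A 6-joint arm with a two-finger parallel gripper is mounted at the origin on the work surface. World frame = base frame: x ahead of the robot, y to its left, z up, the work surface at z = 0. Lengths are in m, angles in degrees, forces in N, time in s.
With the tool pointing down it reaches from about 0.4 to 0.825 m from the base axis. Payload 7 kg.
Tool frame: the origin (TCP) lies at the very end of the fingers, on their centre line; the grasp point (between the pads) lies tcp_to_grasp behind it (tcp_to_grasp is the distance from the TCP to the grasp point, in m); x points along the fingers, y is the direction in which the jaws open and shut, and the axes are right-handed (so a half turn about x gives the same grasp; the last joint's range is limited). The gripper opens to 88 mm and grips with 3 to 60 N. Pads are 19 mm wide; open, the fingers measure 130 mm over their backs; the gripper's body (78 mm by 193 mm) begins 47 mm behind the grasp point.
Start: joints at [91.622, 20.546, 0.682, 0, -70.136, -16.507], TCP at [0.173, 0.652, 0.227] pointing down, gripper open.
Joint ranges: [-176.03, 176.03], [-82.01, 121.73], [-58.28, 71.71], [-173.87, 95.51], [-174.79, -0.11], [-173.66, 173.66]. Speed limits (degrees/s): [136.94, 136.94, 172.46, 180, 180, 180].

## Interface

Orientations are given as [roll, pitch, yaw] about the fixed x, y, z axes, in that order (R = Rz(yaw) Ry(pitch) Rx(roll)).
In Python, from plant import * gives the robot as it stands. The module is installed in compiled form; this text tells all that it offers.
- The arm moves only by the shell command python3 -m pendant 'ROWS'. ROWS is JSON, a list of rows, each an object with "claw": the finger opening in mm, from 0 to 87.6; "linear": the shift along the tool's x, y, z in mm, a list of three; "twist": the turn about the tool's x in rad. In form: [{"claw": claw, "linear": [tx, ty, tz], "twist": twist}, ...]. A call has exactly 10 rows; each row shifts and turns the commanded pose from where the row before left it, along the tool's axes as they then stand; what a row does not reach is not made up. A row lasts 1/12 s, in which the tool goes at most 41.7 mm and 7.16 degrees, less where a joint would pass 70% of its speed; a pose out of reach is approached as far as the arm can. A call with a gripper value outside its range is refused whole. The fingers move at their own pace and stop on an object; the grip force is fixed at half the most. Time passes only in rows, so rows that do not move let the fingers close, or fill a call up. It gives the time, the measured TCP pose, the force and the opening at its end, in the units of the state.
- get_obs(): the state, without advancing time (a new reading comes with each control period).
- snapshot(name): name is "scene" or "top"; returns (picture, depth): 400x640x3 uint8, red, green, blue; 400x640 float32, m along the optical axis (not along the pixel's ray), 0 where there is no reading.
- camera_params(name): a dict with "fx", "fy", "cx", "cy" (pixels), "k1" (the pictures are not rectified: a ray, as slopes to the right and down, at radius r is drawn at 1 + k1 r^2 times it, then the intrinsics apply), "rvec" (rotation vector, rad) and "tvec" (3), from world to camera coordinates, as OpenCV has them. Camera axes: x right, y down, z forward; pixel columns grow to the right and rows downward; lengths in m; the calibration is good to about 2 mm. A picture is of the moment at which its call begins. camera_params takes no time and is no camera call.
- close_job(): hands the job in, once; it reports no verdict.
Trained networks look in the newest picture that a camera, given by its name, has taken for a name from the list of things; names that differ only in an ending like _2 or _b are one class to them, and where a whole thing is asked for, a point or a joint stands for the part that bears it (a point fixed in the world has none). Each returns a list of dicts, best first, with "confidence" (0 to 1); they miss things now and then, are a little off and sometimes report something else, mostly with a low value. They report only what shows in the picture. A call takes as long as a camera call.
- boxes_of(camera, target): "xy" ([column, row] in pixels, amid what is visible of it).
The state is a dict: "clock": time; "joint_pos": joint angles; "qvel": joint speeds; "tau": joint torques, N m; "tool_pos": TCP position; "orientation": TCP orientation; "force": force on the tool from outside, world axes, zero at the start; "moment": the same for the moment, N m; "opening": finger opening in m.
Only numpy, scipy, OpenCV 4.12 (cv2) and the standard library are available. Lean on these libraries where they do the work, as an engineer would, in place of code of your own. Each camera call takes 0.05 s, during which the arm holds its last target. There are 200 camera calls.

## Working session

There is one attempt and no reset: what is moved stays moved. The work goes in short steps, Python scripts to look and compute and a shell command to move; the robot and the scene stay as the last step left them, time stands still between calls to the robot, and variables do not carry over. Pictures are saved under pics/ and viewed, about 8 in all and at most 12, crops included, and the job is handed in when it is done.

```bash
mkdir -p pics; cat > h.py <<'E'
from plant import *
import numpy as np, cv2
from scipy.spatial.transform import Rotation as R
def cam(n):
    c=camera_params(n); Rm=cv2.Rodrigues(np.array(c["rvec"],float))[0]; return c,Rm,np.array(c["tvec"],float).ravel()
def ray(n,uv):
    c,Rm,t=cam(n); K=np.array([[c["fx"],0,c["cx"]],[0,c["fy"],c["cy"]],[0,0,1]])
    p=cv2.undistortPoints(np.array([[uv]],float),K,np.array([c["k1"],0,0,0.]))[0,0]
    return -Rm.T@t, Rm.T@np.array([p[0],p[1],1])
def onz(n,uv,z):
    o,d=ray(n,uv); return o+d*(z-o[2])/d[2]
def proj(n,P):
    c,Rm,t=cam(n); K=np.array([[c["fx"],0,c["cx"]],[0,c["fy"],c["cy"]],[0,0,1]])
    return cv2.projectPoints(np.array(P,float).reshape(-1,1,3),Rm,t,K,np.array([c["k1"],0,0,0.]))[0][:,0]
def save(img,f,s=1,crop=None):
    if crop: img=img[crop[1]:crop[3],crop[0]:crop[2]]
    cv2.imwrite(f,cv2.resize(img[:,:,::-1],None,fx=s,fy=s,interpolation=cv2.INTER_CUBIC))
E
python3 - <<'E'
from h import *
np.set_printoptions(precision=4,suppress=True)
print(get_obs()); 
for n in("scene","top"):
    p,d=snapshot(n); save(p,f"pics/{n}0.png"); np.save(f"pics/{n}d.npy",d); print(n,camera_params(n),ray(n,(320,200)))
Z=dict(cashbox=.085,tray=.005,bit1=.096,scraper=.064,keyblock=.046,boxkey=.084,roundkey=.08,barkey=.08,keyway=.0865,cutter1=.022,coffee=.15,tin=.085)
for k,z in Z.items():
  for n in("scene","top"):
    for b in boxes_of(n,k)[:5]: print(k,n,np.round(b["xy"],1),round(b["confidence"],2),onz(n,b["xy"],z)[:2])
E
```

```text
{'clock': 0.0, 'joint_pos': array([ 91.6233,  20.5906,   0.6336,  -0.0203, -70.1357, -16.5066]), 'qvel': array([-0.0437, -0.0368,  0.0114,  0.0541,  0.0372, -0.0667]), 'tau': array([ -0.0002, -58.2713,  29.3051,   6.9975,   0.0068,  -0.0002]), 'tool_pos': array([0.1733, 0.6519, 0.2256]), 'orientation': array([  94.8883,   89.9054, -100.0018]), 'force': array([ 1.0237, -0.3151, -0.2592]), 'moment': array([ 0.03  , -0.0148, -0.0258]), 'opening': 0.08770068952109457}
scene {'fx': 379.4280123874381, 'fy': 379.4280123874381, 'cx': 310.9195330536395, 'cy': 200.43047981865868, 'k1': -0.02952135208241327, 'rvec': array([ 0.9713,  2.2733, -1.2128]), 'tvec': array([ 0.3582, -0.1574,  1.2441])} (array([1.0687, 0.5054, 0.5509]), array([-0.6284, -0.5497, -0.5508]))
top {'fx': 430.3195880926721, 'fy': 430.3195880926721, 'cx': 320.36653056560834, 'cy': 203.90686136223303, 'k1': -0.08872679764734884, 'rvec': array([ 2.1612, -2.222 ,  0.0398]), 'tvec': array([0.0097, 0.5502, 0.988 ])} (array([ 0.5025, -0.0162,  1.013 ]), array([ 0.0568,  0.0112, -0.9984]))
cashbox scene [312.5 220. ] 0.82 [0.6035 0.0
[... 1294 characters left out ...]
.9 279.8] 0.63 [0.5749 0.3569]
keyway scene [321.8 192.8] 0.46 [0.5138 0.0248]
keyway top [304.2 226. ] 0.61 [0.5002 0.0297]
cutter1 scene [338.  343.8] 0.73 [0.757  0.2812]
cutter1 scene [392.4 202.8] 0.65 [0.347  0.1163]
cutter1 scene [156.5 185.3] 0.6 [ 0.7187 -0.3824]
cutter1 scene [310.3 156.6] 0.6 [ 0.3075 -0.2055]
cutter1 top [206.3 130.5] 0.62 [0.7303 0.2579]
cutter1 top [267.1 301.2] 0.52 [0.3295 0.1228]
coffee scene [157.7 186.1] 0.76 [ 0.8032 -0.1629]
coffee scene [451.  258.1] 0.49 [0.5897 0.364 ]
coffee scene [312.5 219.3] 0.41 [0.6669 0.1376]
coffee top [447. 109.] 0.76 [ 0.7309 -0.2716]
tin scene [309.4 157.7] 0.78 [ 0.4045 -0.1181]
tin top [391.  293.8] 0.59 [ 0.3494 -0.1527]
```

```bash
python3 - <<'E'
import cv2,numpy as np
a=cv2.imread("pics/top0.png");b=cv2.imread("pics/scene0.png")
cv2.imwrite("pics/topc.png",cv2.resize(a[90:320,130:530],None,fx=2,fy=2,interpolation=2))
cv2.imwrite("pics/scenec.png",cv2.resize(b[130:330,180:500],None,fx=2.5,fy=2.5,interpolation=2))
E
```

```text
(no output)
```

View pics/topc.png

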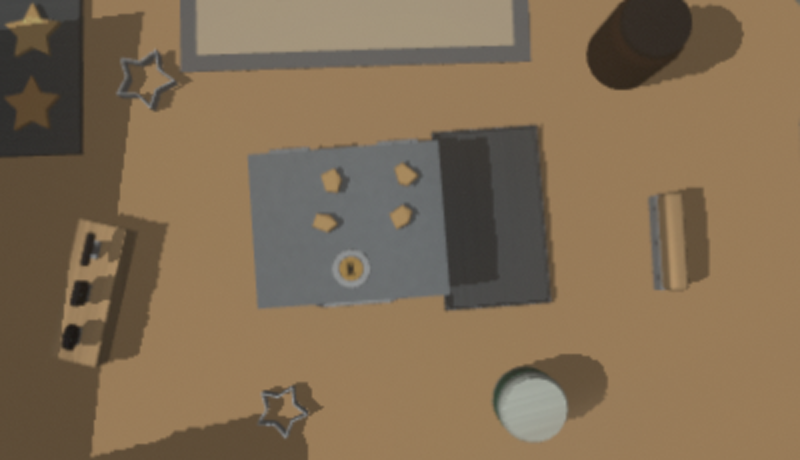

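View pics/scenec.png

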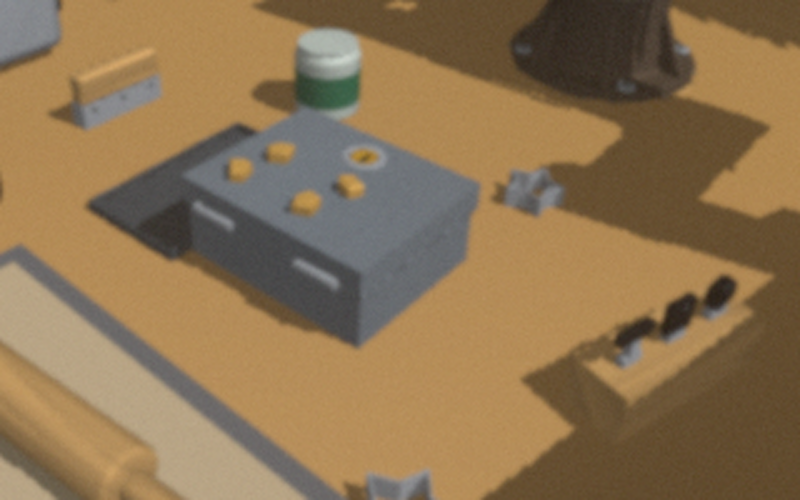

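The top view shows the box with four biscuits, the lock toward the robot, the tray on the right, the scraper at about (466,209) and the key block on the left. In the scene view the middle key is the square one, at (452,255).

```bash
python3 - <<'E'
from h import *
np.set_printoptions(precision=4,suppress=True)
f=lambda q:(q[0]/2+130-.25,q[1]/2+90-.25)
P=np.array([onz("top",f(q),.085)[:2] for q in[(248,156),(437,140),(449,294),(257,308)]])
print("lid",P,P.mean(0), "edges",[ (np.linalg.norm(P[i]-P[i-1]),np.degrees(np.arctan2(*(P[i]-P[i-1])[::-1]))) for i in range(4)])
P=np.array([onz("top",f(q),.064)[:2] for q in[(665,193),(682,192),(687,289),(670,290)]]);print("scr",P,P.mean(0))
P=np.array([onz("top",f(q),.046)[:2] for q in[(80,219),(128,232),(97,366),(58,356)]]);print("kb",P,P.mean(0))
# depth clouds
c,Rm,t=cam("top");d=np.load("pics/topd.npy")
K=np.array([[c["fx"],0,c["cx"]],[0,c["fy"],c["cy"]],[0,0,1]])
v,u=np.mgrid[0:400,0:640]; uv=np.stack([u,v],-1).reshape(-1,1,2).astype(float)
pp=cv2.undistortPoints(uv,K,np.array([c["k1"],0,0,0.]))[:,0]; D=d.ravel()
X=(np.c_[pp,np.ones(len(pp))]*D[:,None]-t)@Rm; ok=D>0
def rect(name,x0,x1,y0,y1,z0,z1):
    m=ok&(X[:,0]>x0)&(X[:,0]<x1)&(X[:,1]>y0)&(X[:,1]<y1)&(X[:,2]>z0)&(X[:,2]<z1)
    q=X[m]; print(name,m.sum(),np.median(q[:,2]) if m.any() else 0,cv2.minAreaRect((q[:,:2]*1000).astype(np.float32)) if m.sum()>4 else 0, q[:,:2].mean(0))
rect("lid",.4,.75,-.12,.2,.075,.105)
rect("bits",.5,.75,-.12,.2,.091,.105)
rect("scr",.42,.65,-.45,-.25,.055,.075)
rect("kb",.38,.62,.24,.4,.038,.054)
rect("keys",.38,.62,.24,.4,.060,.09)
rect("tray",.4,.7,-.25,-.08,.006,.03)
for b in [(451.9,255)]: print("boxkey@.07",onz("scene",b,.07),"bar",onz("scene",(432.1,267.4),.065),"round",onz("scene",(467.9,249.8),.07))
print("lock",onz("top",(304.2,226),.0865),onz("scene",(321.8,192.8),.0865),onz("top",f((351,268)),.0865))
E
```

```text
lid [[ 0.6297  0.1365]
 [ 0.6411 -0.0695]
 [ 0.4741 -0.0773]
 [ 0.4645  0.1301]] [0.5523 0.03  ] edges [(np.float64(0.1653227243301311), np.float64(2.230902634410145)), (np.float64(0.20633019924260754), np.float64(-86.84385315888578)), (np.float64(0.16717669235101118), np.float64(-177.33001353755301)), (np.float64(0.20758973130527805), np.float64(92.64014719743315))]
scr [[ 0.5783 -0.3229]
 [ 0.5789 -0.3422]
 [ 0.471  -0.3432]
 [ 0.4705 -0.324 ]] [ 0.5247 -0.3331]
kb [[0.569  0.338 ]
 [0.5526 0.2822]
 [0.4014 0.3208]
 [0.4135 0.3661]] [0.4841 0.3268]
lid 7403 0.08457984108123527 ((553.6889038085938, 29.830596923828125), (168.4506072998047, 208.98580932617188), 2.741610527038574) [0.5532 0.0295]
bits 340 0.0952278227087851 ((581.1441650390625, 10.458995819091797), (112.8397216796875, 70.80794525146484), 89.98638153076172) [0.5807 0.0086]
scr 490 0.06288534820524985 ((525.2069091796875, -333.62255859375), (107.44108581542969, 23.627090454101562), 0.9686093330383301) [ 0.5244 -0.3323]
kb 1452 0.0452347485228085 ((485.471923828125, 331.32684326171875), (60.000205993652344, 161.58944702148438), 76.42810821533203) [0.4854 0.3281]
keys 270 0.07859236497752492 ((486.86920166015625, 330.130615234375), (11.198358535766602, 134.04335021972656), 76.23713684082031) [0.4834 0.3297]
tray 293 0.010228824196179927 ((544.8098754882812, -158.52084350585938), (241.97702026367188, 155.27255249023438), 0.13901746273040771) [ 0.5599 -0.1622]
boxkey@.07 [0.4847 0.333  0.07  ] bar [0.5366 0.3203 0.065 ] round [0.4486 0.3488 0.07  ]
lock [0.5002 0.0297 0.0865] [0.5138 0.0248 0.0865] [0.5049 0.0273 0.0865]
```

```bash
cat >> h.py <<'E'
# "down" tool: heading th = world angle of tool y; tool z points at th-90
def theta(o=None):
    o=o or get_obs(); m=R.from_euler('xyz',o["orientation"],degrees=True).as_matrix(); return np.degrees(np.arctan2(m[1,1],m[0,1])),m
def shift(dx,dy,th): # world shift -> tool y,z
    a=np.radians(th); return dx*np.cos(a)+dy*np.sin(a), dx*np.sin(a)-dy*np.cos(a)
E
python3 - <<'E'
from h import *
import plant
np.set_printoptions(precision=4,suppress=True)
t,m=theta(); print(t); print(m); print({k:getattr(plant,k) for k in dir(plant) if not k.startswith('_')})
E
```

```text
-104.88417018492675
[[ 0.     -0.2569 -0.9664]
 [-0.0001 -0.9664  0.2569]
 [-1.      0.     -0.    ]]
{'PlanningError': <class 'plant.PlanningError'>, 'boxes_of': <function make.<locals>.keyed.<locals>.call at 0x7f8804a64ae0>, 'camera_params': <function make.<locals>.<lambda> at 0x7f8804a649a0>, 'close_job': <function connect.<locals>.done at 0x7f88049e3a60>, 'get_obs': <function make.<locals>.<lambda> at 0x7f8804a64900>, 'snapshot': <function make.<locals>.drawn_camera at 0x7f8804a64400>, 'tcp_to_grasp': 0.0188}
```

```bash
S='import h;o=h.get_obs();print(o["clock"],o["tool_pos"],h.theta()[0],o["force"],o["opening"],o["joint_pos"])'
python3 -m pendant '[{"claw":60,"linear":[0,0,0],"twist":-0.0915},{"claw":60,"linear":[0,0,0],"twist":-0.0915},{"claw":60,"linear":[0,0,0],"twist":-0.0915},{"claw":60,"linear":[0,23.6,-24.8],"twist":0},{"claw":60,"linear":[0,23.6,-24.8],"twist":0},{"claw":60,"linear":[0,23.6,-24.8],"twist":0},{"claw":60,"linear":[0,23.6,-24.8],"twist":0},{"claw":60,"linear":[0,23.6,-24.8],"twist":0},{"claw":60,"linear":[0,23.6,-24.8],"twist":0},{"claw":60,"linear":[0,23.6,-24.8],"twist":0}]'
python3 -m pendant '[{"claw":60,"linear":[0,23.6,-24.8],"twist":0},{"claw":60,"linear":[0,23.6,-24.8],"twist":0},{"claw":60,"linear":[0,23.6,-24.8],"twist":0},{"claw":60,"linear":[0,23.6,-24.8],"twist":0},{"claw":60,"linear":[0,23.6,-24.8],"twist":0},{"claw":60,"linear":[0,23.6,-24.8],"twist":0},{"claw":60,"linear":[4.3,32.5,-0.7],"twist":0},{"claw":60,"linear":[4.3,32.5,-0.7],"twist":0},{"claw":60,"linear":[4.3,32.5,-0.7],"twist":0},{"claw":60,"linear":[4.3,32.5,-0.7],"twist":0}]'
python3 -m pendant '[{"claw":60,"linear":[4.3,32.5,-0.7],"twist":0},{"claw":60,"linear":[4.3,32.5,-0.7],"twist":0},{"claw":60,"linear":[4.3,32.5,-0.7],"twist":0},{"claw":60,"linear":[4.3,32.5,-0.7],"twist":0},{"claw":60,"linear":[4.3,32.5,-0.7],"twist":0},{"claw":60,"linear":[4.3,32.5,-0.7],"twist":0},{"claw":60,"linear":[4.3,32.5,-0.7],"twist":0},{"claw":60,"linear":[4.3,32.5,-0.7],"twist":0},{"claw":60,"linear":[4.3,32.5,-0.7],"twist":0},{"claw":60,"linear":[4.3,32.5,-0.7],"twist":0}]'
python3 -m pendant '[{"claw":60,"linear":[4.3,32.5,-0.7],"twist":0},{"claw":60,"linear":[4.3,32.5,-0.7],"twist":0},{"claw":60,"linear":[4.3,32.5,-0.7],"twist":0},{"claw":60,"linear":[4.3,32.5,-0.7],"twist":0},{"claw":60,"linear":[4.3,32.5,-0.7],"twist":0},{"claw":60,"linear":[4.3,32.5,-0.7],"twist":0},{"claw":60,"linear":[4.3,32.5,-0.7],"twist":0},{"claw":60,"linear":[0,0,0],"twist":0},{"claw":60,"linear":[0,0,0],"twist":0},{"claw":60,"linear":[0,0,0],"twist":0}]'
python3 -c "$S"
```

```text
clock: 2.13
tool_pos: [0.3504, 0.4885, 0.2268]
orientation: [-115.3, 90.0, 65.6]
force: [1.3, 0.9, -0.6]
opening: 0.06
clock: 2.97
tool_pos: [0.505, 0.2187, 0.2092]
orientation: [-167.1, 90.0, 13.8]
force: [1.0, -0.2, -0.1]
opening: 0.06
clock: 3.8
tool_pos: [0.5167, -0.1061, 0.1665]
orientation: [-178.7, 90.0, 2.1]
force: [1.0, -0.8, -1.1]
opening: 0.0604
clock: 4.63
tool_pos: [0.5248, -0.3319, 0.136]
orientation: [-28.3, 90.0, 152.4]
force: [-0.9, -0.2, -0.1]
opening: 0.0599
4.6333 [ 0.52476106 -0.33193138  0.13603642] -89.20424862653005 [-0.94762901 -0.24929203 -0.09668055] 0.05987272075735726 [-1.43264271e+01  1.95563881e+01 -1.33114264e+01 -7.41653910e-03
 -5.71587017e+01  1.05126205e+02]
```

```bash

python3 -m pendant '[{"claw":60,"linear":[15,0,0],"twist":0},{"claw":60,"linear":[25,0,0],"twist":0},{"claw":60,"linear":[25,0,0],"twist":0},{"claw":60,"linear":[20,0,0],"twist":0},{"claw":60,"linear":[12,0,0],"twist":0},{"claw":60,"linear":[5,1,0],"twist":0},{"claw":40,"linear":[0,0,0],"twist":0},{"claw":26,"linear":[0,0,0],"twist":0},{"claw":15,"linear":[0,0,0],"twist":0},{"claw":10,"linear":[0,0,0],"twist":0}]'
python3 -m pendant '[{"claw":10,"linear":[0,0,0],"twist":0},{"claw":10,"linear":[0,0,0],"twist":0},{"claw":10,"linear":[0,0,0],"twist":0},{"claw":10,"linear":[-5,0,0],"twist":0},{"claw":10,"linear":[-10,0,0],"twist":0},{"claw":10,"linear":[-15,0,0],"twist":0},{"claw":10,"linear":[0,0,0],"twist":0},{"claw":10,"linear":[0,0,0],"twist":0},{"claw":10,"linear":[0,0,0],"twist":0},{"claw":10,"linear":[0,0,0],"twist":0}]'
python3 - <<'E'
from h import *
o=get_obs();print(o["clock"],o["tool_pos"],theta()[0],o["force"],o["moment"],o["opening"])
p,d=snapshot("scene");save(p,"pics/s1.png",4,(150,60,350,200))
print(boxes_of("scene","scraper")[:2])
E
```

```text
clock: 5.47
tool_pos: [0.5259, -0.3331, 0.0357]
orientation: [160.2, 89.9, -19.0]
force: [-0.0, 0.3, -0.3]
opening: 0.0387
clock: 6.3
tool_pos: [0.5244, -0.3327, 0.0635]
orientation: [-26.1, 89.9, 154.7]
force: [-0.6, 0.4, -1.5]
opening: 0.0219
6.3 [ 0.52443067 -0.33266336  0.06353278] -89.16912066036333 [-0.56949421  0.38119253 -1.47520372] [-0.02606452  0.01636009 -0.00099358] 0.021867430466329774
[{'xy': [219.6, 156.9], 'confidence': 0.81}]
```

View pics/s1.png

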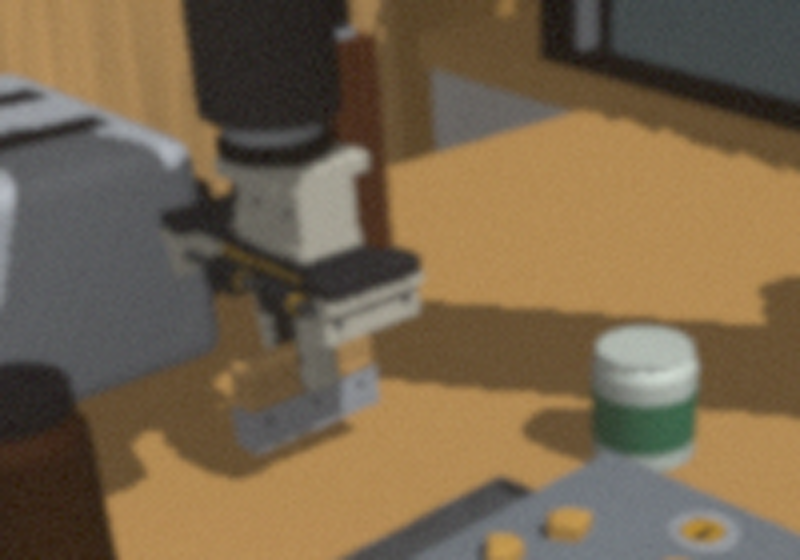

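The scraper is held level, centred in the jaws. Next, carry it behind the biscuit on the lid.

```bash

python3 -m pendant '[{"claw":10,"linear":[-25,0,0],"twist":-0.0326},{"claw":10,"linear":[-35,0,0],"twist":0},{"claw":10,"linear":[-35,0,0],"twist":0},{"claw":10,"linear":[-25,0,0],"twist":0},{"claw":10,"linear":[0,-20,-3],"twist":0},{"claw":10,"linear":[0,-35,-6.2],"twist":0},{"claw":10,"linear":[0,-36,-6.4],"twist":0},{"claw":10,"linear":[0,-36,-6.4],"twist":0},{"claw":10,"linear":[0,-36,-6.4],"twist":0},{"claw":10,"linear":[0,-36,-6.4],"twist":0}]'
python3 -m pendant '[{"claw":10,"linear":[0,-36,-6.4],"twist":0},{"claw":10,"linear":[0,-36,-6.4],"twist":0},{"claw":10,"linear":[0,-36,-6.4],"twist":0},{"claw":10,"linear":[0,-36,-6.4],"twist":0},{"claw":10,"linear":[0,-36,-6.4],"twist":0},{"claw":10,"linear":[0,-30,-5.4],"twist":0},{"claw":10,"linear":[0,-17,-2.4],"twist":0},{"claw":10,"linear":[0,0,0],"twist":0},{"claw":10,"linear":[15,0,0],"twist":0},{"claw":10,"linear":[20,0,0],"twist":0}]'
python3 -m pendant '[{"claw":10,"linear":[15,0,0],"twist":0},{"claw":10,"linear":[6,0,0],"twist":0},{"claw":10,"linear":[0,0,0],"twist":0},{"claw":10,"linear":[0,0,0],"twist":0},{"claw":10,"linear":[0,0,0],"twist":0},{"claw":10,"linear":[0,0,0],"twist":0},{"claw":10,"linear":[0,0,0],"twist":0},{"claw":10,"linear":[0,0,0],"twist":0},{"claw":10,"linear":[0,0,0],"twist":0},{"claw":10,"linear":[0,0,0],"twist":0}]'
python3 - <<'E'
from h import *
o=get_obs();print(o["clock"],o["tool_pos"],theta()[0],o["force"],o["moment"],o["opening"])
p,d=snapshot("scene");q,_=snapshot("top")
a=cv2.resize(p[130:250,210:410],None,fx=2.8,fy=2.8);b=cv2.resize(q[140:260,240:400],None,fx=2.8,fy=2.8)
cv2.imwrite("pics/s2.png",np.vstack([a[:300],np.pad(b[:300],((0,0),(0,a.shape[1]-b.shape[1]),(0,0)))])[:,:,::-1])
E
```

```text
clock: 7.23
tool_pos: [0.55, -0.1309, 0.1839]
orientation: [-10.0, 90.0, 172.7]
force: [0.3, 0.2, -1.6]
opening: 0.0219
clock: 8.07
tool_pos: [0.5803, 0.097, 0.1501]
orientation: [-161.7, 89.8, 21.1]
force: [0.7, -0.2, -2.2]
opening: 0.0217
clock: 8.9
tool_pos: [0.5795, 0.0961, 0.1285]
orientation: [-162.2, 90.0, 20.6]
force: [-0.3, -0.4, -1.8]
opening: 0.0218
8.9 [0.57947103 0.0961489  0.12851832] -87.2884283697793 [-0.343589   -0.39439696 -1.83029712] [ 0.00412467  0.00604138 -0.03557779] 0.021806590663024535
```

View pics/s2.png

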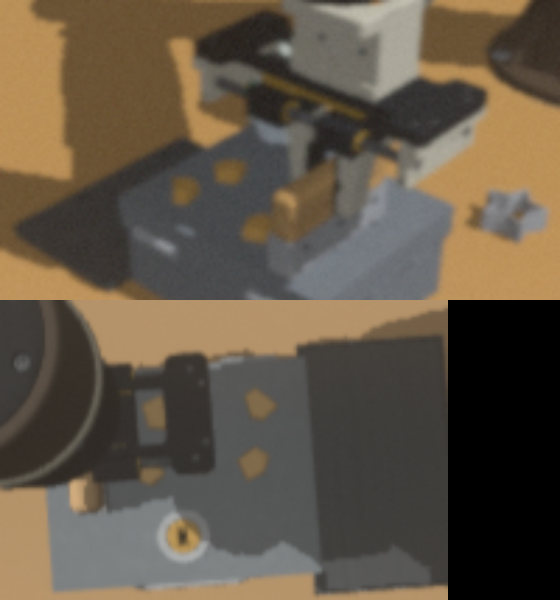

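```bash

python3 -m pendant '[{"claw":10,"linear":[5,0,0],"twist":0},{"claw":10,"linear":[2.2,0,0],"twist":0},{"claw":10,"linear":[0,2,0],"twist":0},{"claw":10,"linear":[0,5,0],"twist":0},{"claw":10,"linear":[0,7,0],"twist":0},{"claw":10,"linear":[0,7,0],"twist":0},{"claw":10,"linear":[0,7,0],"twist":0},{"claw":10,"linear":[0,7,0],"twist":0},{"claw":10,"linear":[0,7,0],"twist":0},{"claw":10,"linear":[0,7,0],"twist":0}]'
python3 -m pendant '[{"claw":10,"linear":[0,7,0],"twist":0},{"claw":10,"linear":[0,7,0],"twist":0},{"claw":10,"linear":[0,7,0],"twist":0},{"claw":10,"linear":[0,7,0],"twist":0},{"claw":10,"linear":[0,7,0],"twist":0},{"claw":10,"linear":[0,7,0],"twist":0},{"claw":10,"linear":[0,7,0],"twist":0},{"claw":10,"linear":[0,7,0],"twist":0},{"claw":10,"linear":[0,7,0],"twist":0},{"claw":10,"linear":[0,7,0],"twist":0}]'
python3 -m pendant '[{"claw":10,"linear":[0,7,0],"twist":0},{"claw":10,"linear":[0,7,0],"twist":0},{"claw":10,"linear":[0,7,0],"twist":0},{"claw":10,"linear":[0,7,0],"twist":0},{"claw":10,"linear":[0,7,0],"twist":0},{"claw":10,"linear":[0,7,0],"twist":0},{"claw":10,"linear":[0,7,0],"twist":0},{"claw":10,"linear":[0,5,0],"twist":0},{"claw":10,"linear":[0,0,0],"twist":0},{"claw":10,"linear":[0,0,0],"twist":0}]'
python3 - <<'E'
from h import *
o=get_obs();print(o["clock"],o["tool_pos"],theta()[0],o["force"],o["moment"],o["opening"])
p,d=snapshot("scene");q,_=snapshot("top")
a=cv2.resize(p[130:250,210:410],None,fx=2.8,fy=2.8);b=cv2.resize(q[140:260,260:440],None,fx=2.8,fy=2.8)
cv2.imwrite("pics/s3.png",np.vstack([a[:300],np.pad(b[:300],((0,0),(0,a.shape[1]-b.shape[1]),(0,0)))])[:,:,::-1])
E
```

```text
clock: 9.83
tool_pos: [0.5818, 0.0463, 0.1211]
orientation: [-160.0, 90.0, 22.7]
force: [-0.4, 0.6, -0.9]
opening: 0.0222
clock: 10.67
tool_pos: [0.5851, -0.0234, 0.1211]
orientation: [-165.9, 90.0, 16.8]
force: [0.1, 1.2, -2.3]
opening: 0.022
clock: 11.5
tool_pos: [0.5876, -0.077, 0.121]
orientation: [-17.6, 90.0, 165.1]
force: [-0.4, 0.0, -1.7]
opening: 0.0218
11.5 [ 0.58755258 -0.0769819   0.12097456] -87.32637899897837 [-4.18287523e-01  5.31130368e-04 -1.68330089e+00] [-0.00076978 -0.03616135  0.00187453] 0.021776486978452768
```

View pics/s3.png

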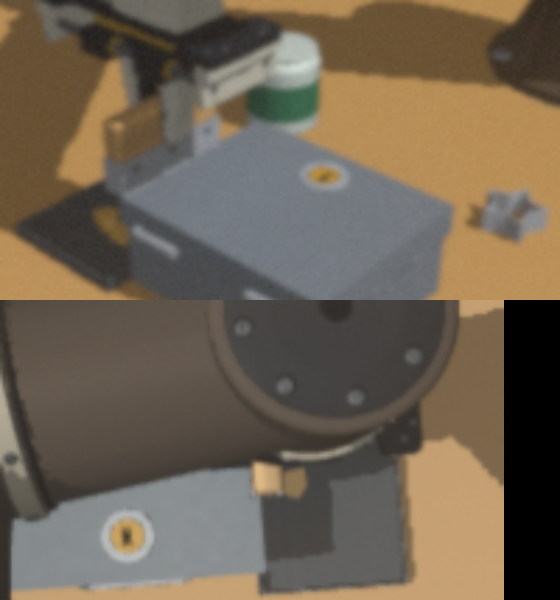

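```bash

python3 -m pendant '[{"claw":10,"linear":[0,6,0],"twist":0},{"claw":10,"linear":[0,6,0],"twist":0},{"claw":10,"linear":[0,6,0],"twist":0},{"claw":10,"linear":[-10,0,0],"twist":0},{"claw":10,"linear":[-10,5,4],"twist":0},{"claw":10,"linear":[0,20,8],"twist":0},{"claw":10,"linear":[0,30,10],"twist":0},{"claw":10,"linear":[0,35,11],"twist":0},{"claw":10,"linear":[0,35,11],"twist":0},{"claw":10,"linear":[0,35,11],"twist":0}]'
python3 -m pendant '[{"claw":10,"linear":[0,35,11],"twist":0},{"claw":10,"linear":[0,30,6],"twist":0},{"claw":10,"linear":[0,10,2.6],"twist":0},{"claw":10,"linear":[15,0,0],"twist":0},{"claw":10,"linear":[30,0,0],"twist":0},{"claw":10,"linear":[30,0,0],"twist":0},{"claw":10,"linear":[20,0,0],"twist":0},{"claw":10,"linear":[6,0,0],"twist":0},{"claw":10,"linear":[0,0,0],"twist":0},{"claw":10,"linear":[0,0,0],"twist":0}]'
python3 - <<'E'
from h import *
o=get_obs();print(o["clock"],o["tool_pos"],theta()[0],o["force"],o["moment"],o["opening"])
p,d=snapshot("scene");q,_=snapshot("top")
for n in("scene","top"):
  for b in boxes_of(n,"bit1"): print(n,b["confidence"],b["xy"],onz(n,b["xy"],.01)[:2])
a=cv2.resize(p[130:250,180:380],None,fx=2.8,fy=2.8);b=cv2.resize(q[140:260,280:480],None,fx=2.8,fy=2.8)
cv2.imwrite("pics/s4.png",np.vstack([a[:300],b[:300]])[:,:,::-1])
E
```

```text
clock: 12.43
tool_pos: [0.5407, -0.2586, 0.1427]
orientation: [163.7, 89.9, -13.6]
force: [2.5, -0.1, -2.2]
opening: 0.0216
clock: 13.27
tool_pos: [0.5259, -0.3332, 0.0414]
orientation: [140.9, 89.9, -36.4]
force: [0.4, 0.0, -1.3]
opening: 0.022
13.2667 [ 0.52591444 -0.33321464  0.04142874] -87.2495466799497 [ 0.36412311  0.01072634 -1.28154038] [-0.05977158 -0.06076659  0.03782772] 0.022008615719167016
scene 0.59 [253.3, 210.2] [ 0.60147609 -0.12168113]
scene 0.4 [244.4, 208.3] [ 0.61171178 -0.1439305 ]
top 0.48 [363.1, 202.2] [ 0.55160968 -0.10534112]
```

View pics/s4.png

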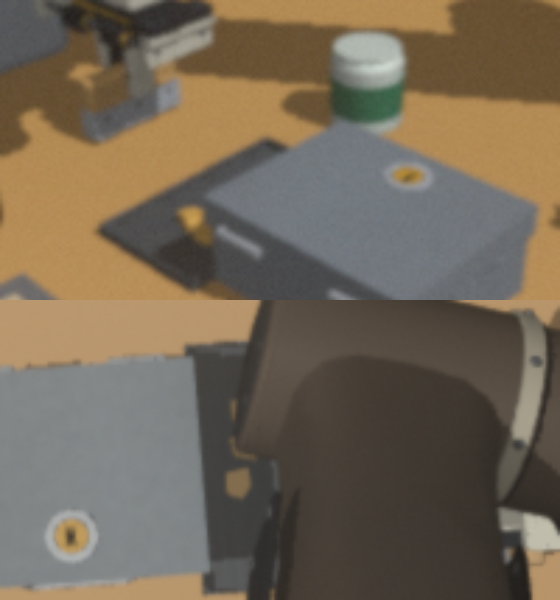

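The lid is clear and the bits lie in the tray; now set the scraper down (about 6 mm to go).

```bash

python3 -m pendant '[{"claw":10,"linear":[3,0,0],"twist":0},{"claw":10,"linear":[2,0,0],"twist":0},{"claw":10,"linear":[1,0,0],"twist":0},{"claw":10,"linear":[0.5,0,0],"twist":0},{"claw":10,"linear":[0,0,0],"twist":0},{"claw":10,"linear":[0,0,0],"twist":0},{"claw":10,"linear":[0,0,0],"twist":0},{"claw":10,"linear":[0,0,0],"twist":0},{"claw":10,"linear":[0,0,0],"twist":0},{"claw":10,"linear":[0,0,0],"twist":0}]'
python3 -c 'import h;o=h.get_obs();print(o["clock"],o["tool_pos"],h.theta()[0],o["force"],o["opening"])'
```

```text
clock: 14.3
tool_pos: [0.5252, -0.333, 0.0349]
orientation: [144.4, 90.0, -32.9]
force: [-3.5, 3.1, 9.3]
opening: 0.0219
14.3 [ 0.52522549 -0.33298669  0.03491238] -87.26999796197022 [-3.54525574  3.08779562  9.29739392] 0.021945495694644598
```

```bash

python3 -m pendant '[{"claw":30,"linear":[0,0,0],"twist":0},{"claw":50,"linear":[0,0,0],"twist":0},{"claw":50,"linear":[0,0,0],"twist":0},{"claw":50,"linear":[-5,0,0],"twist":0},{"claw":50,"linear":[-20,0,0],"twist":0},{"claw":50,"linear":[-35,0,0],"twist":0},{"claw":50,"linear":[-40,0,0],"twist":0},{"claw":50,"linear":[-40,0,0],"twist":0},{"claw":50,"linear":[-25,0,0],"twist":0},{"claw":50,"linear":[0,-15,0.2],"twist":0}]'
python3 -m pendant '[{"claw":50,"linear":[0,-30,0.4],"twist":0},{"claw":50,"linear":[0,-36,0.4],"twist":0},{"claw":50,"linear":[0,-36,0.4],"twist":0},{"claw":50,"linear":[0,-36,0.4],"twist":0},{"claw":50,"linear":[0,-36,0.4],"twist":0},{"claw":50,"linear":[0,-36,0.4],"twist":0},{"claw":50,"linear":[0,-36,0.4],"twist":0},{"claw":50,"linear":[0,-36,0.4],"twist":0},{"claw":50,"linear":[0,-36,0.4],"twist":0},{"claw":50,"linear":[0,-36,0.4],"twist":0}]'
python3 -m pendant '[{"claw":50,"linear":[0,-36,0.4],"twist":0},{"claw":50,"linear":[0,-36,0.4],"twist":0},{"claw":50,"linear":[0,-36,0.4],"twist":0},{"claw":50,"linear":[0,-36,0.4],"twist":0},{"claw":50,"linear":[0,-36,0.4],"twist":0},{"claw":50,"linear":[0,-36,0.4],"twist":0},{"claw":50,"linear":[0,-36,0.5],"twist":0},{"claw":50,"linear":[0,-28,0.5],"twist":0},{"claw":50,"linear":[0,-16,0],"twist":0.045},{"claw":50,"linear":[0,0,0],"twist":0.08}]'
python3 -m pendant '[{"claw":50,"linear":[0,0,0],"twist":0.08},{"claw":50,"linear":[0,0,0],"twist":0.08},{"claw":50,"linear":[0,0,0],"twist":0},{"claw":50,"linear":[0,0,0],"twist":0},{"claw":50,"linear":[0,0,0],"twist":0},{"claw":50,"linear":[0,0,0],"twist":0},{"claw":50,"linear":[0,0,0],"twist":0},{"claw":50,"linear":[0,0,0],"twist":0},{"claw":50,"linear":[0,0,0],"twist":0},{"claw":50,"linear":[0,0,0],"twist":0}]'
python3 - <<'E'
from h import *
o=get_obs();t=theta()[0];print(o["clock"],o["tool_pos"],t,o["force"],o["moment"],o["opening"],o["joint_pos"])
p,d=snapshot("scene");q,d2=snapshot("top");np.save("pics/d5.npy",d);np.save("pics/d5t.npy",d2)
for n in("scene","top"):
  for k,z in(("boxkey",.068),("keyway",.0865),("bit1",.01),("scraper",.032)):
    for b in boxes_of(n,k)[:4]: print(n,k,round(b["confidence"],2),b["xy"],onz(n,b["xy"],z)[:2])
a=cv2.resize(p[190:310,380:530],None,fx=3.7,fy=3.7);b=cv2.resize(q[150:250,280:480],None,fx=2.8,fy=2.8)
W=max(a.shape[1],b.shape[1]);f=lambda i:np.pad(i[:300],((0,0),(0,W-i.shape[1]),(0,0)))
a=cv2.resize(p[220:300,400:500],None,fx=3.7,fy=3.7)
cv2.imwrite("pics/s5.png",np.vstack([f(a),f(b)])[:,:,::-1])
E
```

```text
clock: 15.13
tool_pos: [0.5271, -0.3207, 0.2057]
orientation: [150.4, 89.4, -27.0]
force: [0.5, 0.2, 1.6]
opening: 0.0499
clock: 15.97
tool_pos: [0.5029, 0.0372, 0.199]
orientation: [-162.3, 90.0, 20.4]
force: [0.9, 0.0, 0.6]
opening: 0.05
clock: 16.8
tool_pos: [0.4857, 0.3342, 0.1982]
orientation: [178.4, 90.0, -6.0]
force: [2.0, -0.4, -0.1]
opening: 0.0503
clock: 17.63
tool_pos: [0.486, 0.3309, 0.1986]
orientation: [-137.6, 90.0, 28.8]
force: [0.9, -0.1, 0.3]
opening: 0.0499
17.6333 [0.48602889 0.33094681 0.19856836] -103.60724999804664 [ 0.87823259 -0.12453844  0.31944839] [-0.03606139 -0.01065588 -0.07127463] 0.049905332262451516 [ 5.32895707e+01  1.35577060e+01 -1.29658776e+01  4.76212005e-04
 -6.34754805e+01  2.31029666e+01]
scene boxkey 0.65 [452.3, 257.7] [0.48896185 0.3364189 ]
scene keyway 0.62 [324.4, 193.4] [0.51155501 0.03072716]
scene bit1 0.42 [252.6, 212.9] [ 0.61005684 -0.11394264]
scene scraper 0.8 [225.9, 164.3] [ 0.5283554  -0.33141784]
top keyway 0.64 [307.8, 220.4] [0.51198759 0.021658  ]
top bit1 0.65 [382.2, 180.0] [ 0.60236256 -0.15177996]
top bit1 0.65 [368.3, 179.4] [ 0.60466584 -0.11926219]
top bit1 0.55 [367.8, 193.6] [ 0.57140632 -0.11697573]
top scraper 0.59 [465.4, 208.7] [ 0.52901977 -0.33831777]
```

View pics/s5.png

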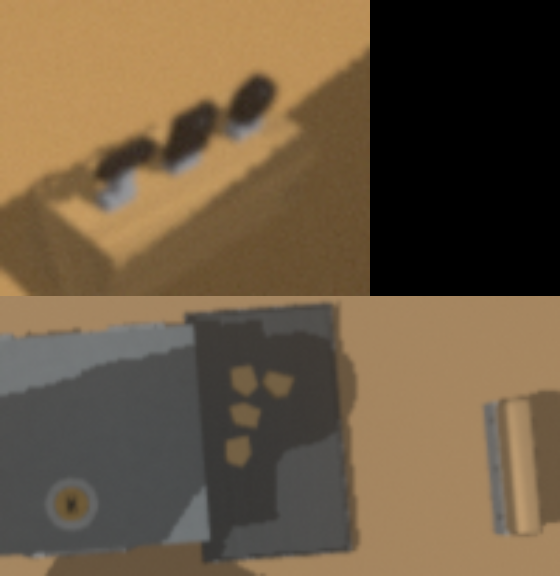

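All four pieces are in the tray (top crop (230-295,365-465)), the scraper stands upright at right, and the middle key has the square bow. I'll refine the key and lock positions by colour segmentation in both cameras.

```bash
python3 - <<'E'
from h import *
from scipy.optimize import least_squares
np.set_printoptions(precision=4,suppress=True)
p,q=snapshot("scene")[0],snapshot("top")[0]
t0=cv2.imread("pics/top0.png")[:,:,::-1];s0=cv2.imread("pics/scene0.png")[:,:,::-1]
def blob(img,mask,near,r=14):
    n,l,st,c=cv2.connectedComponentsWithStats(mask.astype(np.uint8),connectivity=8)
    out=[(np.hypot(*(c[i]-near)),i) for i in range(1,n) if st[i,4]>8]
    return [(c[i],st[i]) for d,i in sorted(out) if d<r][:4]
def tri(us,ut,z):
    f=lambda P:np.r_[proj("scene",[[P[0],P[1],z]])[0]-us,proj("top",[[P[0],P[1],z]])[0]-ut]
    s=least_squares(f,[.5,.1]);return s.x,s.fun
L={}
for nm,img,near in(("scene",p,(323,193)),("top",q,(305.4,224)),("top0",t0,(305,224)),("scene0",s0,(325,192))):
    h=cv2.cvtColor(np.ascontiguousarray(img),cv2.COLOR_RGB2HSV);m=(h[...,1]>90)
    for c,s in blob(img,m,near)[:1]: print("brass",nm,c,s); L[nm]=c; print(onz(nm[:5].rstrip('0') if nm!="top0" else "top",c,.0865))
print("lock",tri(L["scene"],L["top"],.0865),tri(L["scene0"],L["top0"],.0865))
for nm,img,nears in(("scene",s0,[(452,257),(432,267),(468,250)]),("top",t0,[(169,236),(174,214),(165,258)])):
    m=img.max(2)<(62 if nm=="scene" else 55)
    for near in nears:
        for c,s in blob(img,m,near,10)[:1]: print("key",nm,near,c,s,onz(nm,c,.069 if near==nears[0] else .068))
E
```

```text
brass scene [325.3953 192.1163] [321 190  10   5  43]
[0.5058 0.0287 0.0865]
brass top [304.9684 223.8526] [300 219  11  11  95]
[0.5047 0.0279 0.0865]
brass top0 [305.0808 223.8283] [300 219  11  11  99]
[0.5048 0.0277 0.0865]
brass scene0 [325.3182 192.0682] [321 190  10   5  44]
[0.5058 0.0284 0.0865]
lock (array([0.505 , 0.0281]), array([ 0.043 , -0.2476, -0.0597, -0.1133])) (array([0.505 , 0.0278]), array([ 0.0346, -0.2346, -0.0608, -0.1034]))
key scene (452, 257) [450.8137 255.5784] [445 249  13  15 102] [0.4865 0.3319 0.069 ]
key scene (432, 267) [433.1667 262.65  ] [427 258  14  10  60] [0.5269 0.3166 0.068 ]
key scene (468, 250) [467.4533 246.9867] [463 242  10  11  75] [0.4385 0.3439 0.068 ]
key top (169, 236) [169.9595 236.1622] [166 231   9  11  74] [0.4852 0.3301 0.069 ]
key top (174, 214) [173.9375 214.125 ] [171 207   6  15  48] [0.534  0.3207 0.068 ]
key top (165, 258) [165.2329 258.0685] [162 253   8  12  73] [0.4368 0.3421 0.068 ]
```

```bash

python3 -m pendant '[{"claw":50,"linear":[20,0,0],"twist":0},{"claw":50,"linear":[35,0,0],"twist":0},{"claw":50,"linear":[35,0,0],"twist":0},{"claw":40,"linear":[30,0,0],"twist":0},{"claw":40,"linear":[18,0,0],"twist":0},{"claw":40,"linear":[7,0,0],"twist":0},{"claw":40,"linear":[0,0,0],"twist":0},{"claw":25,"linear":[0,0,0],"twist":0},{"claw":16,"linear":[0,0,0],"twist":0},{"claw":11,"linear":[0,0,0],"twist":0}]'
python3 -m pendant '[{"claw":8,"linear":[0,0,0],"twist":0},{"claw":4,"linear":[0,0,0],"twist":0},{"claw":0,"linear":[0,0,0],"twist":0},{"claw":0,"linear":[0,0,0],"twist":0},{"claw":0,"linear":[0,0,0],"twist":0},{"claw":0,"linear":[0,0,0],"twist":0},{"claw":0,"linear":[0,0,0],"twist":0},{"claw":0,"linear":[0,0,0],"twist":0},{"claw":0,"linear":[0,0,0],"twist":0},{"claw":0,"linear":[0,0,0],"twist":0}]'
python3 -c 'import h;o=h.get_obs();print(o["clock"],o["tool_pos"],h.theta()[0],o["force"],o["moment"],o["opening"])'
```

```text
clock: 19.07
tool_pos: [0.4868, 0.3319, 0.0553]
orientation: [-117.3, 89.8, 49.1]
force: [0.4, 0.3, 0.5]
opening: 0.0256
clock: 19.9
tool_pos: [0.4863, 0.3313, 0.0543]
orientation: [-128.5, 89.9, 37.9]
force: [-2.0, -1.3, 5.9]
opening: 0.0087
19.9 [0.4862532  0.33126076 0.05433743] -103.5999544932464 [-2.0237196  -1.27268077  5.8787469 ] [-0.15572785  0.58845206  0.05397687] 0.008656644013679543
```

```bash

python3 -m pendant '[{"claw":0,"linear":[-4,0,0],"twist":0},{"claw":0,"linear":[-10,0,0],"twist":0},{"claw":0,"linear":[-20,0,0],"twist":0},{"claw":0,"linear":[-26,0,0],"twist":0},{"claw":0,"linear":[-30,0,0],"twist":0},{"claw":0,"linear":[-20,0,0],"twist":0},{"claw":0,"linear":[0,0,0],"twist":-0.0712},{"claw":0,"linear":[0,0,0],"twist":-0.0712},{"claw":0,"linear":[0,0,0],"twist":-0.0712},{"claw":0,"linear":[0,0,0],"twist":-0.0712}]'
python3 -m pendant '[{"claw":0,"linear":[0,12,-0.2],"twist":0},{"claw":0,"linear":[0,30,-0.5],"twist":0},{"claw":0,"linear":[0,36,-0.5],"twist":0},{"claw":0,"linear":[0,40,-0.6],"twist":0},{"claw":0,"linear":[0,40,-0.6],"twist":0},{"claw":0,"linear":[0,40,-0.6],"twist":0},{"claw":0,"linear":[0,40,-0.6],"twist":0},{"claw":0,"linear":[0,34,-0.5],"twist":0},{"claw":0,"linear":[0,22,-0.4],"twist":0},{"claw":0,"linear":[0,10,0],"twist":0}]'
python3 -m pendant '[{"claw":0,"linear":[0,0,0],"twist":0},{"claw":0,"linear":[0,0,0],"twist":0},{"claw":0,"linear":[0,0,0],"twist":0},{"claw":0,"linear":[0,0,0],"twist":0},{"claw":0,"linear":[0,0,0],"twist":0},{"claw":0,"linear":[0,0,0],"twist":0},{"claw":0,"linear":[0,0,0],"twist":0},{"claw":0,"linear":[0,0,0],"twist":0},{"claw":0,"linear":[0,0,0],"twist":0},{"claw":0,"linear":[0,0,0],"twist":0}]'
python3 - <<'E'
from h import *
np.set_printoptions(precision=4,suppress=True)
o=get_obs();t=theta()[0];print(o["clock"],o["tool_pos"],t,o["force"],o["moment"],o["opening"])
p,d=snapshot("scene")
for k in("boxkey_tip","boxkey","keyway"):
    for b in boxes_of("scene",k)[:2]: print(k,round(b["confidence"],2),b["xy"])
T=o["tool_pos"]; print("pred tip,origin,lock px",proj("scene",[T-[0,0,.0343],T-[0,0,.0083],[.505,.028,.0865]]))
save(p,"pics/s6.png",7,(275,120,375,205))
E
```

```text
clock: 20.73
tool_pos: [0.486, 0.331, 0.1645]
orientation: [-123.8, 90.0, 59.1]
force: [0.3, -0.1, -0.2]
opening: 0.0087
clock: 21.57
tool_pos: [0.5042, 0.0245, 0.1641]
orientation: [164.2, 90.0, -13.4]
force: [0.4, 0.3, -0.7]
opening: 0.0092
clock: 22.4
tool_pos: [0.5048, 0.0276, 0.1635]
orientation: [70.3, 90.0, -107.0]
force: [-0.7, -0.2, -1.3]
opening: 0.009
22.4 [0.5048 0.0276 0.1635] -87.29112904426789 [-0.6645 -0.2447 -1.3294] [-0.0269 -0.0016  0.0242] 0.00903933698903275
boxkey_tip 0.57 [321.5, 168.0]
keyway 0.39 [323.8, 191.7]
pred tip,origin,lock px [[325.9902 175.5913]
 [326.4039 165.3086]
 [325.4079 191.8611]]
```

View pics/s6.png

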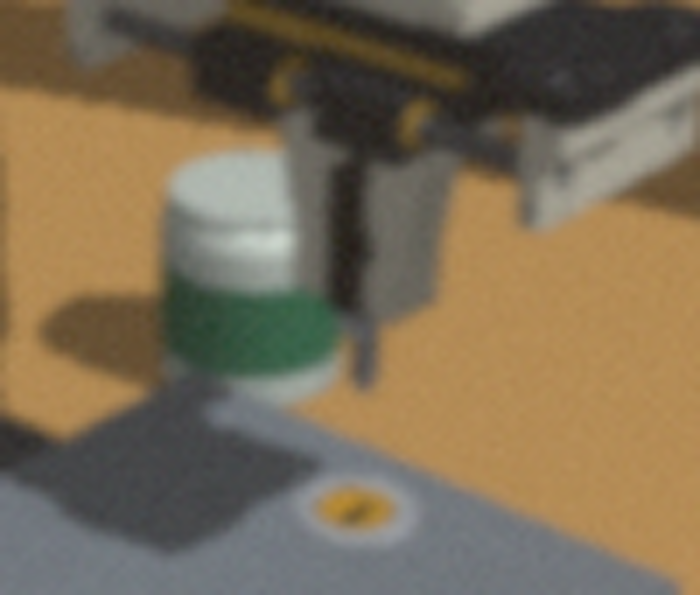

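The image shows the key straight below the jaws, tip at about (327,175) close to the prediction (326,176.6), above the lock at (325.7,192.5). Lower it into the countersink.

```bash

python3 -m pendant '[{"claw":0,"linear":[10,0,0],"twist":0},{"claw":0,"linear":[14,0,0],"twist":0},{"claw":0,"linear":[8,0,0],"twist":0},{"claw":0,"linear":[4,0,0],"twist":0},{"claw":0,"linear":[3,0,0],"twist":0},{"claw":0,"linear":[2,0,0],"twist":0},{"claw":0,"linear":[2,0,0],"twist":0},{"claw":0,"linear":[2,0,0],"twist":0},{"claw":0,"linear":[1,0,0],"twist":0},{"claw":0,"linear":[0,0,0],"twist":0}]'
python3 -c 'import h;o=h.get_obs();print(o["clock"],o["tool_pos"],h.theta()[0],o["force"],o["moment"],o["opening"])'
```

```text
clock: 23.43
tool_pos: [0.5048, 0.0276, 0.1175]
orientation: [-116.8, 90.0, 65.9]
force: [-0.2, 0.1, -0.3]
opening: 0.009
23.4333 [0.50480181 0.02755858 0.11754859] -87.3050836103501 [-0.16374059  0.10816158 -0.32579975] [-0.01404872  0.03438698  0.00209849] 0.008954337644054238
```

Tip is 3 mm inside with no force. Now wiggle it down.

```bash

python3 -m pendant '[{"claw":0,"linear":[1,0,0],"twist":0},{"claw":0,"linear":[1,0,0],"twist":0},{"claw":0,"linear":[0.5,0,0.8],"twist":0},{"claw":0,"linear":[0.5,0,0],"twist":0},{"claw":0,"linear":[0.5,0,-1.6],"twist":0},{"claw":0,"linear":[0.5,0,0],"twist":0},{"claw":0,"linear":[0.5,0,1.6],"twist":0},{"claw":0,"linear":[0.5,0,0],"twist":0},{"claw":0,"linear":[0.5,0,-1.6],"twist":0},{"claw":0,"linear":[0.5,0,0],"twist":0}]'
python3 -m pendant '[{"claw":0,"linear":[0.5,0,1.6],"twist":0},{"claw":0,"linear":[0.5,0,0],"twist":0},{"claw":0,"linear":[0.5,0,-1.6],"twist":0},{"claw":0,"linear":[0.5,0,0],"twist":0},{"claw":0,"linear":[0.5,0,1.6],"twist":0},{"claw":0,"linear":[0.5,0,0],"twist":0},{"claw":0,"linear":[0.5,0,-1.6],"twist":0},{"claw":0,"linear":[0.5,0,0],"twist":0},{"claw":0,"linear":[0,0,0],"twist":0},{"claw":0,"linear":[0,0,0],"twist":0}]'
python3 -c 'import h;o=h.get_obs();print(o["clock"],o["tool_pos"],h.theta()[0],o["force"],o["moment"],o["opening"])'
```

```text
clock: 24.27
tool_pos: [0.5056, 0.0276, 0.1114]
orientation: [9.1, 90.0, -168.2]
force: [0.9, -0.4, 0.0]
opening: 0.0091
clock: 25.1
tool_pos: [0.5049, 0.0273, 0.1073]
orientation: [14.2, 89.9, -163.1]
force: [-1.6, -0.6, 2.0]
opening: 0.0089
25.1 [0.50489176 0.0273201  0.10731786] -87.31142386154562 [-1.55363454 -0.55693953  1.98100393] [-0.2484577   0.57274157 -0.01286706] 0.008904123447801369
```

```bash

python3 -m pendant '[{"claw":0,"linear":[0.5,0,1.6],"twist":0},{"claw":0,"linear":[0.5,0,0],"twist":0},{"claw":0,"linear":[0.5,0,-1.6],"twist":0},{"claw":0,"linear":[0.5,0,0],"twist":0},{"claw":0,"linear":[0.5,0,1.6],"twist":0},{"claw":0,"linear":[0.5,0,0],"twist":0},{"claw":0,"linear":[0.5,0,-1.6],"twist":0},{"claw":0,"linear":[0.5,0,0],"twist":0},{"claw":0,"linear":[0,0,0],"twist":0},{"claw":0,"linear":[0,0,0],"twist":0}]'
python3 -m pendant '[{"claw":0,"linear":[0.5,0,1.6],"twist":0},{"claw":0,"linear":[0.5,0,0],"twist":0},{"claw":0,"linear":[0.5,0,-1.6],"twist":0},{"claw":0,"linear":[0.5,0,0],"twist":0},{"claw":0,"linear":[0.5,0,1.6],"twist":0},{"claw":0,"linear":[0.5,0,0],"twist":0},{"claw":0,"linear":[0.5,0,-1.6],"twist":0},{"claw":0,"linear":[0.5,0,0],"twist":0},{"claw":0,"linear":[0,0,0],"twist":0},{"claw":0,"linear":[0,0,0],"twist":0}]'
python3 -c 'import h;o=h.get_obs();print(o["clock"],o["tool_pos"],h.theta()[0],o["force"],o["moment"],o["opening"])'
```

```text
clock: 25.93
tool_pos: [0.5051, 0.0275, 0.1035]
orientation: [-0.1, 89.9, -177.4]
force: [-2.1, -1.2, 5.6]
opening: 0.009
clock: 26.77
tool_pos: [0.5059, 0.0278, 0.0993]
orientation: [-151.8, 90.0, 30.9]
force: [3.0, 0.8, -1.3]
opening: 0.009
26.7667 [0.50593236 0.02781591 0.09934241] -87.2991210900807 [ 2.9738763   0.77664744 -1.2794262 ] [-0.02404431 -1.33565424 -0.01177187] 0.009001113724707684
```

```bash

python3 -m pendant '[{"claw":0,"linear":[0.5,0,1.6],"twist":0},{"claw":0,"linear":[0.5,0,0],"twist":0},{"claw":0,"linear":[0.5,0,-1.6],"twist":0},{"claw":0,"linear":[0.5,0,0],"twist":0},{"claw":0,"linear":[0.5,0,1.6],"twist":0},{"claw":0,"linear":[0.5,0,0],"twist":0},{"claw":0,"linear":[0.5,0,-1.2],"twist":0},{"claw":0,"linear":[0.5,0,0],"twist":0},{"claw":0,"linear":[0,0,0],"twist":0},{"claw":0,"linear":[0,0,0],"twist":0}]'
python3 -m pendant '[{"claw":0,"linear":[0.5,0,0.4],"twist":0},{"claw":0,"linear":[0.5,0,0],"twist":0},{"claw":0,"linear":[0.3,0,-0.4],"twist":0},{"claw":0,"linear":[0,0,0.3],"twist":0},{"claw":0,"linear":[0,0,0],"twist":0},{"claw":0,"linear":[0,0,0],"twist":0},{"claw":0,"linear":[0,0,0],"twist":0},{"claw":0,"linear":[0,0,0],"twist":0},{"claw":0,"linear":[0,0,0],"twist":0},{"claw":0,"linear":[0,0,0],"twist":0}]'
python3 - <<'E'
from h import *
np.set_printoptions(precision=4,suppress=True)
o=get_obs();t=theta()[0];print(o["clock"],o["tool_pos"],t,o["force"],o["moment"],o["opening"])
p,d=snapshot("scene")
save(p,"pics/s7.png",8,(280,130,370,205))
E
```

```text
clock: 27.6
tool_pos: [0.5049, 0.0275, 0.0952]
orientation: [1.4, 90.0, -175.9]
force: [3.8, 1.2, -0.4]
opening: 0.0088
clock: 28.43
tool_pos: [0.505, 0.0276, 0.0947]
orientation: [178.5, 90.0, 1.2]
force: [1.1, 0.9, 5.5]
opening: 0.0089
28.4333 [0.505  0.0276 0.0947] -87.28983164242284 [1.0588 0.921  5.4884] [ 0.1316 -0.6409  0.0143] 0.008932417758814681
```

View pics/s7.png

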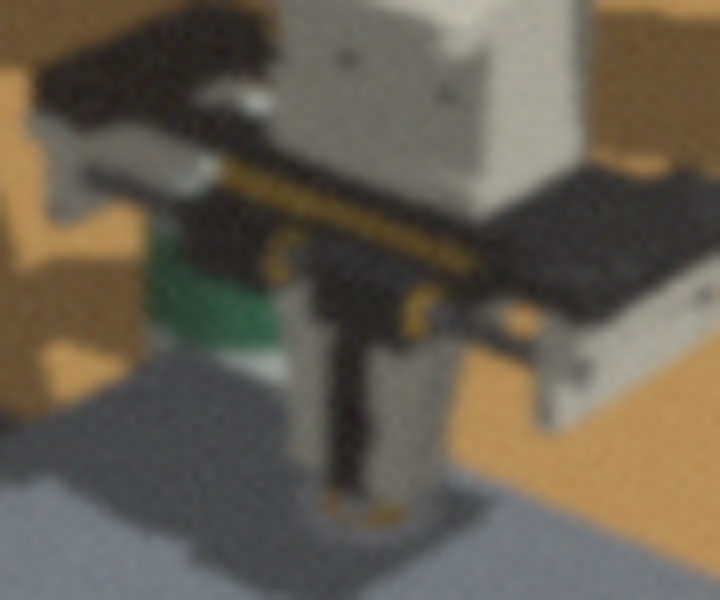

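The collar appears at the lock face (crop (360,505)), with upward force beginning. Press a bit more with a small wiggle to confirm.

```bash

python3 -m pendant '[{"claw":0,"linear":[0.5,0,0.7],"twist":0},{"claw":0,"linear":[0.2,0,0],"twist":0},{"claw":0,"linear":[0.2,0,-1.4],"twist":0},{"claw":0,"linear":[0,0,0],"twist":0},{"claw":0,"linear":[0,0,0.7],"twist":0},{"claw":0,"linear":[0,0,0],"twist":0},{"claw":0,"linear":[0,0,0],"twist":0},{"claw":0,"linear":[0,0,0],"twist":0},{"claw":0,"linear":[0,0,0],"twist":0},{"claw":0,"linear":[0,0,0],"twist":0}]'
python3 -c 'import h;o=h.get_obs();print(o["clock"],o["tool_pos"],h.theta()[0],o["force"],o["moment"],o["opening"])'
```

```text
clock: 29.32
tool_pos: [0.5051, 0.0275, 0.0945]
orientation: [175.3, 90.0, -1.9]
force: [-0.6, 0.4, 12.1]
opening: 0.0088
29.3167 [0.50509386 0.02754067 0.09453433] -87.27511904226255 [-0.57813194  0.40396815 12.12328008] [0.23460713 0.41911752 0.00514173] 0.008788827831651028
```

Stalled at z=0.0945 (expected 0.0948 home) with 12 N: fully home. Ease off slightly and turn clockwise.

```bash

python3 -m pendant '[{"claw":0,"linear":[-0.5,0,0],"twist":0.04},{"claw":0,"linear":[0,0,0],"twist":0.08},{"claw":0,"linear":[0,0,0],"twist":0.08},{"claw":0,"linear":[0,0,0],"twist":0.08},{"claw":0,"linear":[0,0,0],"twist":0.08},{"claw":0,"linear":[0,0,0],"twist":0.08},{"claw":0,"linear":[0,0,0],"twist":0.08},{"claw":0,"linear":[0,0,0],"twist":0.08},{"claw":0,"linear":[0,0,0],"twist":0.08},{"claw":0,"linear":[0,0,0],"twist":0.08}]'
python3 -c 'import h;o=h.get_obs();print(o["clock"],o["tool_pos"],h.theta()[0],o["force"],o["moment"],o["opening"])'
python3 -m pendant '[{"claw":0,"linear":[0,0,0],"twist":0.08},{"claw":0,"linear":[0,0,0],"twist":0.08},{"claw":0,"linear":[0,0,0],"twist":0.08},{"claw":0,"linear":[0,0,0],"twist":0.08},{"claw":0,"linear":[0,0,0],"twist":0.08},{"claw":0,"linear":[0,0,0],"twist":0.08},{"claw":0,"linear":[0,0,0],"twist":0.08},{"claw":0,"linear":[0,0,0],"twist":0.08},{"claw":0,"linear":[0,0,0],"twist":0},{"claw":0,"linear":[0,0,0],"twist":0}]'
python3 -c 'import h;o=h.get_obs();print(o["clock"],o["tool_pos"],h.theta()[0],o["force"],o["moment"],o["opening"])'
```

```text
clock: 30.15
tool_pos: [0.5047, 0.0264, 0.0946]
orientation: [120.0, 89.9, -101.0]
force: [1.2, -6.1, 9.1]
opening: 0.009
30.15 [0.50474983 0.02644624 0.09462073] -131.03689581530153 [ 1.17946271 -6.06445512  9.11635776] [-2.05833259 -0.5483625   0.07507469] 0.008955083057978964
clock: 30.98
tool_pos: [0.5043, 0.0262, 0.0946]
orientation: [137.8, 89.9, -119.7]
force: [-0.4, -4.8, 11.6]
opening: 0.0086
30.9833 [0.50425919 0.02619379 0.09462053] -167.51638449801413 [-0.40333718 -4.82728558 11.60038912] [-2.08214855  0.11572135  0.07091852] 0.00863802260959135
```

```bash

python3 -m pendant '[{"claw":0,"linear":[0,0.1,-0.4],"twist":0.06},{"claw":0,"linear":[0,0.1,-0.4],"twist":0.06},{"claw":0,"linear":[0,0,0],"twist":0.06},{"claw":0,"linear":[0,0,0],"twist":0.06},{"claw":0,"linear":[0,0,0],"twist":0.06},{"claw":0,"linear":[0,0,0],"twist":0},{"claw":0,"linear":[0,0,0],"twist":0},{"claw":0,"linear":[0,0,0],"twist":0},{"claw":0,"linear":[0,0,0],"twist":0},{"claw":0,"linear":[0,0,0],"twist":0}]'
python3 - <<'E'
from h import *
np.set_printoptions(precision=4,suppress=True)
o=get_obs();t=theta()[0];print(o["clock"],o["tool_pos"],t,(-87.29-t),o["force"],o["moment"],o["opening"])
p,d=snapshot("scene")
save(p,"pics/s8.png",8,(280,130,370,205))
E
```

```text
clock: 31.82
tool_pos: [0.5041, 0.0261, 0.0946]
orientation: [135.4, 89.9, -139.3]
force: [-3.4, -2.5, 12.3]
opening: 0.0091
31.8167 [0.5041 0.0261 0.0946] 175.31650642933144 -262.60650642933143 [-3.3972 -2.4876 12.3488] [-0.4813  0.8684  0.1093] 0.009112534740079805
```

View pics/s8.png

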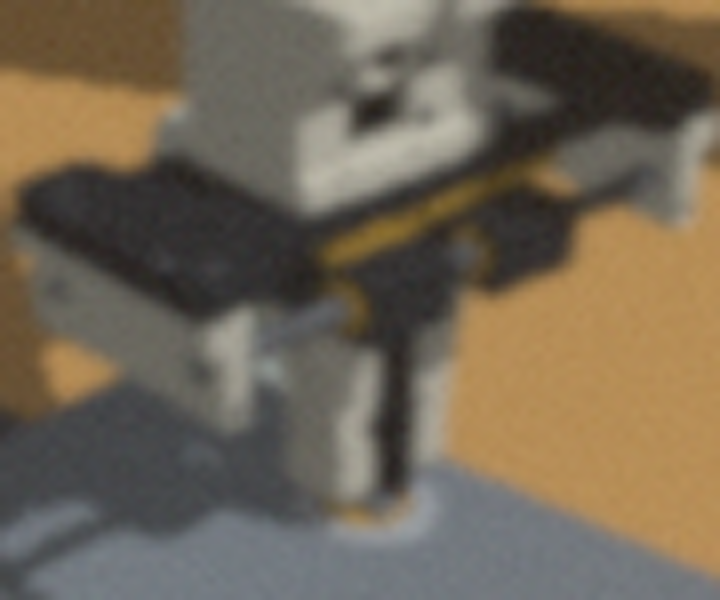

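```bash

python3 -m pendant '[{"claw":0,"linear":[0,0,0],"twist":0.03},{"claw":0,"linear":[0,0,0],"twist":0.03},{"claw":0,"linear":[0,0,0],"twist":0},{"claw":0,"linear":[0,0,0],"twist":0},{"claw":0,"linear":[0,0,0],"twist":0},{"claw":0,"linear":[0,0,0],"twist":0},{"claw":0,"linear":[0,0,0],"twist":0},{"claw":0,"linear":[0,0,0],"twist":0},{"claw":0,"linear":[0,0,0],"twist":0},{"claw":0,"linear":[0,0,0],"twist":0}]'
python3 -c 'import h;o=h.get_obs();print(o["clock"],o["tool_pos"],h.theta()[0],o["force"],o["moment"],o["opening"])'
```

```text
clock: 32.7
tool_pos: [0.504, 0.0261, 0.0946]
orientation: [137.7, 89.9, -140.5]
force: [-2.5, -1.6, 13.0]
opening: 0.0089
32.7 [0.5040036  0.02606352 0.09460089] 171.87894416681368 [-2.54275578 -1.60473142 12.98205596] [-0.31167639  0.99313168  0.08015068] 0.00888352503212928
```

```bash

python3 -m pendant '[{"claw":0,"linear":[-0.3,0,0],"twist":0.03},{"claw":0,"linear":[0,0,0],"twist":0.03},{"claw":0,"linear":[0,0,0],"twist":0},{"claw":0,"linear":[0,0,0],"twist":0},{"claw":0,"linear":[0,0,0],"twist":0},{"claw":0,"linear":[0,0,0],"twist":0},{"claw":0,"linear":[0,0,0],"twist":0},{"claw":0,"linear":[0,0,0],"twist":0},{"claw":0,"linear":[0,0,0],"twist":0},{"claw":0,"linear":[0,0,0],"twist":0}]'
python3 - <<'E'
from h import *
np.set_printoptions(precision=4,suppress=True)
M=[];
for i in range(8):
    snapshot("top"); o=get_obs(); M.append(np.r_[o["moment"],o["force"],o["opening"]*1000])
print(np.mean(M,0),np.std(M,0),theta()[0],o["tool_pos"],o["clock"],o["joint_pos"])
p,_=snapshot("scene")
for n in("scene","top"):
  for k,z in(("bit1",.01),("scraper",.032),("roundkey",.068),("barkey",.068),("tin",.085),("coffee",.15),("cutter1",.022)):
    for b in boxes_of(n,k)[:4]: print(n,k,round(b["confidence"],2),onz(n,b["xy"],z)[:2])
E
```

```text
clock: 33.53
tool_pos: [0.5039, 0.026, 0.0946]
orientation: [138.3, 89.9, -143.2]
force: [-3.3, -1.7, 10.7]
opening: 0.0092
[-0.5672  0.5614  0.1489 -1.6795 -1.5525  9.7977  8.8171] [0.0204 0.0282 0.0256 0.3244 0.5135 0.2923 0.2022] 168.4451261490192 [0.5039 0.026  0.0946] 33.9333 [ 25.313   12.1448 -30.5491   0.0337 -47.42   -36.8906]
scene bit1 0.41 [ 0.6109 -0.1494]
scene scraper 0.9 [ 0.515  -0.3371]
scene roundkey 0.5 [0.4421 0.3385]
scene barkey 0.78 [0.5386 0.3198]
scene tin 0.55 [ 0.4709 -0.0609]
scene coffee 0.84 [ 0.808 -0.165]
scene coffee 0.74 [0.5376 0.2154]
scene cutter1 0.92 [0.7557 0.2799]
scene cutter1 0.58 [0.3561 0.1122]
scene cutter1 0.52 [ 0.509  -0.3554]
top bit1 0.53 [ 0.6066 -0.1168]
top scraper 0.56 [ 0.5239 -0.3404]
top barkey 0.52 [0.5344 0.3238]
top barkey 0.29 [0.7145 0.2461]
top tin 0.94 [ 0.3532 -0.1547]
top coffee 0.67 [ 0.7307 -0.2738]
top cutter1 0.8 [0.7295 0.2572]
top cutter1 0.62 [0.3205 0.1192]
```

```bash
python3 -c 'from plant import *;print(close_job())'
```

```text
the job is handed in; nothing more can be done
None
```

I did the whole job in the order asked and handed it in at 33.9 s of the 72 s allowed.

- **Biscuit:** I swept all four pieces off the lid in one pass with the scraper. The top picture showed all four in the tray and the lid clear. I then stood the scraper on the worktop at about (0.525, -0.333).
- **Key:** I took the square-bowed middle key and wiggled it past both pins. It stalled at 12 N with the tool at 0.0945 m, where 0.0948 m was expected for fully home.
- **Turn:** I turned the fingers 1.82 rad clockwise, and the key is still gripped. The turning moment averaged about 0.15 N m over eight readings, above the spring's 0.12 N m at the stop, so I take it to be against the stop. The lock's angle itself could not be seen, and single moment readings before that were noisy (0.08 to 0.11 N m).
- **Last checks:**
  - The trained networks put the scraper, both cutters, the coffee jar, the tin and the other two keys where they were, in at least one camera.
  - They disagreed on the tin: the scene view put it far off (0.47, -0.06), and the top view placed it correctly.
  - They also reported only one biscuit piece per view, with the arm partly in the way. That all four are in the tray therefore rests on the earlier unobstructed picture.

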